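# Load two media trays into the gravity lane of a plate filler

## Task

Load the two lidded media trays into the sloped lane from its open top end, the deep one first: get it past the side catch so that it slides down flat to the sprung buffer at the bottom. Then put the shallow one in behind it and push it down, firmly but without ramming the buffer, until the catch springs shut behind it and holds both trays against the buffer. Do not disturb the other things on the bench.

Things in the scene. Friction and masses are not known exactly. Their poses are not given: they have to be found in the camera images.
- deep_tray: The deep lidded tray of straw-coloured agar, a closed rigid block 96 long (its x) x 60 wide (its y) x 44 high (z) mm, about 0.3 kg (0.2 to 0.45). Origin: centre of its underside. Lies flat on the bench at the start. Either end may lead. Grip it across its 60 mm width.
- shallow_tray: The shallow tray: same look, weight and footprint (96 x 60 mm) but 28 mm high. Origin: centre of its underside, x along its length, z up.
- lane: Fixed aluminium gravity lane, slope 20 deg, slippery (friction about 0.13). Origin on the bench under it; x horizontally uphill, y across, z up. Slope coordinates s (up the slope from the buffer face at rest), y, n (square off the slide) lie at lane x = -0.150 + s cos20 - n sin20, y, z = 0.040 + s sin20 + n cos20 m. Guides: inner faces y = +-32 mm, 6 mm thick, 9 mm high.
- lane_load (a point): On the slide, mid-lane, at s = 304 mm: where a tray's underside centre fits when put in square to the slope. From s = 250 mm to the open upper end at s = 365 mm only the two 9 mm guides stand beside it, so keep fingertips more than 9 mm off the slide. A released tray slides down by itself until something stops it.
- lane_hoop (a point): Middle of the underside of the uppermost of three steel hoops over the lower lane (s = 35, 100, 160 mm; underside n = 56, top n = 64 mm; feet 42 mm either side); trays pass under them but cannot be put in from above there.
- buffer: Black rubber buffer plate, 56 mm wide, the stop at the lane's lower end. Origin on its face at the slide surface, mid-lane; x up the slope, y across, z square off the slide. Sprung: 4 N preload, then 1 N/mm, gives at most 9 mm downhill. Trays touching it and each other have their origins at x = 48 and 144 mm in its frame.
- catch (a joint): Angle (rad) of the dark steel catch: 0 sprung into the lane, about 0.3 pressed aside by a tray. A 52 mm arm, n = 12 to 25 mm, pivoted at s = 240, y = 43 mm, nose pointing downhill and slanting into the lane. A sliding tray halts at it (centre at s about 260); 7 to 12 N along the slope pushes it through. Once its tail is past the nose the catch springs in behind and bars the way up.
- catch_nose (a point): Centre of the catch's nose (radius 3.5 mm), at rest s = 192.5, y = 22, n = 18.5 mm. With two trays in, the upper tail must be pushed to s = 188, 4 mm past where the trays just touch the resting buffer (push 10 to 16 N in all), for the catch to snap in; the buffer then holds them against it. Push at mid-lane or up to 10 mm to the -y side, clear of the nose.
- dish_stack: Bystander: stack of three round dishes, 90 mm across, 48 mm high; origin centre of underside. Leave alone.
- spray_bottle: Bystander: white spray bottle, 76 mm across, 202 mm high; origin centre of underside. Leave alone.
- jar: Bystander: glass jar, 64 mm across, 85 mm high; origin centre of underside. Leave alone.
Things that resemble listed ones, but are neither listed nor needed, are in the scene too. Leave any red look-alike of the shallow_tray alone.

How it is judged (in metres and radians):
On the way, in this order (a step that is already met when the one before it is completed fails the run):
1. the deep tray has slid down the lane and rests flat against the buffer (x of deep_tray in the frame of buffer between 0.044 and 0.052 m and y of deep_tray in the frame of buffer between -0.008 and 0.008 m and z of deep_tray in the frame of buffer between -0.005 and 0.005 m and angle between the z axis of deep_tray and the z axis of buffer, either way round below 0.1 rad and angle between deep_tray's own z axis and vertical below 0.6 rad and linear speed of deep_tray below 0.02 m/s), for 0.2 s.
2. the shallow tray is behind it and the catch has sprung shut behind the shallow tray (x of shallow_tray in the frame of buffer between 0.139 and 0.149 m and y of shallow_tray in the frame of buffer between -0.008 and 0.008 m and z of shallow_tray in the frame of buffer between -0.005 and 0.005 m and angle between the z axis of shallow_tray and the z axis of buffer, either way round below 0.1 rad and angle between shallow_tray's own z axis and vertical below 0.6 rad and linear speed of shallow_tray below 0.02 m/s and value of joint catch below 0.08 rad), for 0.2 s.
At the end, for the whole second after the job is handed in: Both trays lie flat in the lane, lid up and at rest: the deep one touching the buffer (within 4 mm), the shallow one right behind it (within 5 mm), and the catch is sprung shut (below 0.08 rad) behind the shallow tray (all of step 1 and all of step 2).
It fails at once if a bystander is pushed or knocked over (moved by more than 30 mm) (distance of any of dish_stack, spray_bottle, jar from where it was at the start of the episode above 0.03 m).
It fails at once if the buffer is rammed (over 60 N on it) (contact force between buffer and deep_tray above 60 N or contact force between buffer and shallow_tray above 60 N).
It also fails if it takes over 72 s, if anything falls off the work surface, if the arm or the gripper's body presses on something with over 40 N, if the wrist force passes 120 N, or if a joint passes its speed limit or range.

## Robot

A 6-joint arm with a two-finger parallel gripper is mounted at the origin on the work surface. World frame = base frame: x ahead of the robot, y to its left, z up, the work surface at z = 0. Lengths are in m, angles in degrees, forces in N, time in s.
With the tool pointing down it reaches from about 0.15 to 0.775 m from the base axis. Payload 6.1 kg.
Tool frame: the origin (TCP) lies at the very end of the fingers, on their centre line; the grasp point (between the pads) lies 19 mm behind it (env.pinch_z is the distance from the TCP to the grasp point, in m); z points along the fingers, y is the direction in which the jaws open and shut (so a half turn about z gives the same grasp; the last joint's range is limited). The gripper opens to 85 mm and grips with 20 to 120 N. Pads are 22 mm wide; open, the fingers measure 114 mm over their backs; the gripper's body (76 mm by 85 mm) begins 54 mm behind the grasp point. The pads swing forward as they close: fully open they stand 13 mm farther back than shut.
Start: joints at [-66.234, 7.208, -2.269, 80.523, 0, 90], TCP at [0.212, -0.48, 0.231] pointing down, gripper open.
Joint ranges: [-155.77, 155.77], [-54.66, 111.73], [-72.52, 77.12], [-102.08, 115.82], [-83.92, 84.16], [-180, 180]. Speed limits (degrees/s): [136.94, 136.94, 172.46, 180, 180, 180].

## Interface

Orientations are given as a 3x3 rotation matrix whose columns are the frame's x, y, z axes.
In Python, from workcell import env, cams gives the robot as it stands.
- The arm moves only by the tool step_arm, never from a script. Its argument "deltas" is text: rows parted by semicolons, each of 5 numbers parted by spaces: the shift along the tool's x, y, z in m, then the turn about the tool's z in units of 6 degrees (1.0 is 6 degrees), then the gripper command: -1 is shut, 1 is fully open, values between are in proportion. A call has 1 to 20 rows; each row is the pose to reach, as a shift and turn from the pose commanded when the call began, along the tool's axes at that moment; what a row does not reach only later rows make up. A row lasts 1/10 s, in which the tool goes at most 50 mm and 8.59 degrees, less where a joint would pass 70% of its speed; a pose out of reach is approached as far as the arm can. A call with a gripper value outside its range is refused whole. The fingers move at their own pace and stop on an object; "squeeze" is the grip in N (left out, the last holds). Time passes only in rows, so rows that repeat a pose let the fingers close. It gives the time, the measured TCP pose, the force and the opening at its end, in the units of the state.
- env.observe(): the state, without advancing time (a new reading comes with each control period).
- cams.snapshot(name): name is "side" or "top" or "wrist"; returns a dict with "img" (400x640x3 uint8, red, green, blue), "mtx" (3x3 intrinsics, pixels), "eye" and "attitude" of the camera in the world; the wrist camera has in their place "T_tool_cam" (4x4, takes a point from camera to tool coordinates, whose origin is the TCP and whose axes are the flange's). Camera axes: x right, y down, z forward; pixel columns grow to the right and rows downward; lengths in m; the calibration is good to about 2 mm. A picture is of the moment at which its call begins: read the wrist's pose just before it. There is no depth.
- env.sign_off(): hands the job in, once; it reports no verdict.
The state is a dict: "time": time; "qpos": joint angles; "dq": joint speeds; "joint_torque": joint torques, N m; "position": TCP position; "tcp_rot": TCP orientation; "ft_force": force on the tool from outside, world axes, zero at the start; "wrist_torque": the same for the moment, N m; "width": finger opening in m.
Only numpy, scipy, OpenCV 4.12 (cv2) and the standard library are available. Lean on these libraries where they do the work, as an engineer would, in place of code of your own. Each camera call takes 0.05 s, during which the arm holds its last target. There are 200 camera calls.

## Working session

There is one attempt and no reset: what is moved stays moved. The work goes in short steps, Python scripts to look and compute and a tool call to move; the robot and the scene stay as the last step left them, time stands still between calls to the robot, and variables do not carry over. Pictures are saved under pics/ and viewed, about 8 in all and at most 12, crops included, and the job is handed in when it is done.

Besides the shell and the picture viewer there is one more tool, called after "Request:" as name(argument=value, ...) on one line, values as JSON. step_arm: Moves the arm, as the interface text tells. Its arguments: {"type":"object","properties":{"deltas":{"type":"string"},"squeeze":{"type":"number"}},"required":["deltas"]}

```bash
mkdir -p pics; ls
python3 - <<'E'
from workcell import env,cams
import cv2,numpy as np
s=env.observe();print(s['time'],s['position'],s['tcp_rot'],s['width'],env.pinch_z)
for n in ('top','side'):
    c=cams.snapshot(n);cv2.imwrite(f'pics/{n}0.png',c['img'][:,:,::-1])
    np.savez(f'pics/{n}0.npz',**c);print(n,c['mtx'].round(1).tolist(),c['eye'],np.round(c['attitude'],3).tolist())
c=cams.snapshot('wrist');print(c['T_tool_cam'].round(4).tolist(),c['mtx'].tolist())
E
```

```text
pics
0.0 [ 0.21140828 -0.48009647  0.23050206] [[ 9.15203467e-01  4.02991546e-01 -6.54608410e-04]
 [ 4.02992078e-01 -9.15202245e-01  1.49546165e-03]
 [ 3.55931419e-06 -1.63245369e-03 -9.99998668e-01]] 0.08524621209030316 0.0187
top [[384.9, 0.0, 318.5], [0.0, 384.9, 200.7], [0.0, 0.0, 1.0]] [0.34552578 0.00452196 1.08991316] [[0.023, -0.992, 0.12], [-0.999, -0.027, -0.028], [0.032, -0.12, -0.992]]
side [[387.4, 0.0, 306.6], [0.0, 387.4, 207.6], [0.0, 0.0, 1.0]] [-0.04472346  0.58771443  0.6635255 ] [[-0.765, -0.356, 0.536], [-0.643, 0.454, -0.616], [-0.024, -0.816, -0.577]]
[[0.0002, -0.9593, -0.2823, 0.0707], [1.0, -0.0002, 0.0014, -0.0001], [-0.0014, -0.2823, 0.9593, -0.1421], [0.0, 0.0, 0.0, 1.0]] [[358.39832782012405, 0.0, 320.76630078306454], [0.0, 358.39832782012405, 199.69733861689517], [0.0, 0.0, 1.0]]
```

View pics/top0.png

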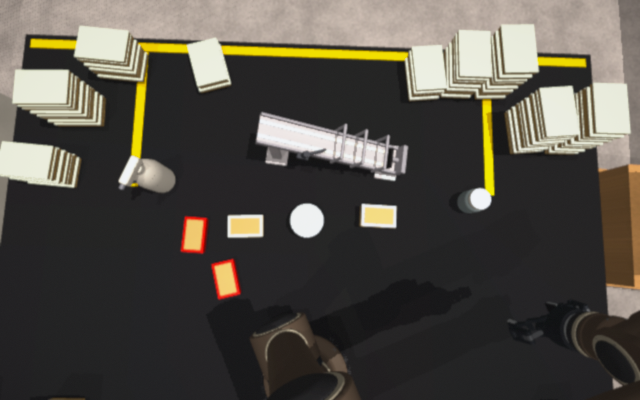

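View pics/side0.png

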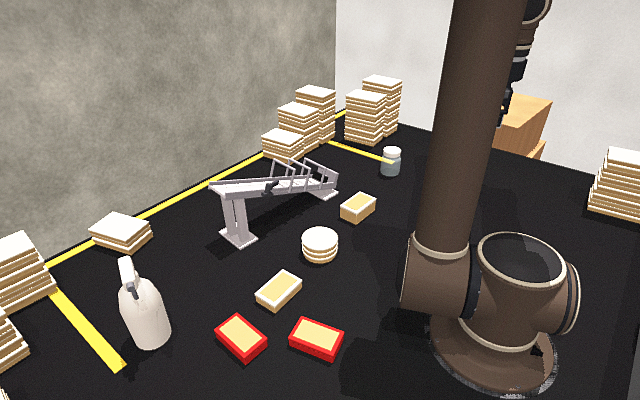

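```bash
cat > h.py <<'E'
import numpy as np,cv2
def ray(c,uv):
    d=np.linalg.inv(c['mtx'])@np.array([uv[0],uv[1],1.]);return c['eye'],c['attitude']@d
def onz(c,uv,z):
    e,d=ray(c,uv);return e+d*(z-e[2])/d[2]
def proj(c,P):
    p=c['mtx']@(c['attitude'].T@(np.asarray(P,float)-c['eye']));return p[:2]/p[2]
def load(n): return dict(np.load(f'pics/{n}.npz'))
E
python3 - <<'E'
from h import *
t=load('top0');s=load('side0')
def crop(im,x,y,w,h,k): return cv2.resize(im[y:y+h,x:x+w,::-1],None,fx=k,fy=k,interpolation=cv2.INTER_CUBIC)
a=crop(t['img'],250,100,170,90,4); b=crop(s['img'],200,145,170,110,4)
out=np.zeros((360+240,800,3),np.uint8); 
out=np.vstack([crop(t['img'],250,100,160,85,5)[:, :800]]);cv2.imwrite('pics/laneT.png',out)
cv2.imwrite('pics/laneS.png',crop(s['img'],200,150,160,110,5))
for n,c,boxes in (('top',t,[(215,205,60,45),(350,195,60,45)]),('side',s,[(245,260,65,60),(330,185,55,45)])):
  for x,y,w,h in boxes:
    g=c['img'][y:y+h,x:x+w].astype(int); m=(g[:,:,0]>110).astype(np.uint8)
    cs,_=cv2.findContours(m,cv2.RETR_EXTERNAL,cv2.CHAIN_APPROX_NONE);k=max(cs,key=cv2.contourArea)+[x,y]
    print(n,cv2.contourArea(k),cv2.boxPoints(cv2.minAreaRect(k)).round(1).tolist())
    if n=='top':
      for z in (.028,.044):
        w3=np.array([onz(c,p[0],z)[:2] for p in k]);print(z,cv2.minAreaRect((w3*1000).astype(np.float32)))
E
```

```text
top 805.5 [[227.0, 214.0], [263.0, 214.0], [263.0, 237.0], [227.0, 237.0]]
0.028 ((400.4670715332031, 174.04000854492188), (63.10934066772461, 99.2264175415039), 1.4943701028823853)
0.044 ((399.63922119140625, 171.48583984375), (62.15849304199219, 97.73137664794922), 1.49436354637146)
top 781.0 [[359.5, 226.0], [360.8999938964844, 202.89999389648438], [397.20001220703125, 205.0], [395.8999938964844, 228.1999969482422]]
0.028 ((437.5088806152344, -193.1667938232422), (101.10424041748047, 64.74884033203125), 88.16873168945312)
0.044 ((436.12298583984375, -190.1881866455078), (99.58088684082031, 63.77326583862305), 88.16874694824219)
side 1143.5 [[251.5, 295.5], [284.5, 262.5], [305.0, 283.0], [272.0, 316.0]]
side 761.0 [[334.20001220703125, 208.3000030517578], [365.8999938964844, 184.60000610351562], [381.29998779296875, 205.0], [349.6000061035156, 228.8000030517578]]
```

View pics/laneT.png

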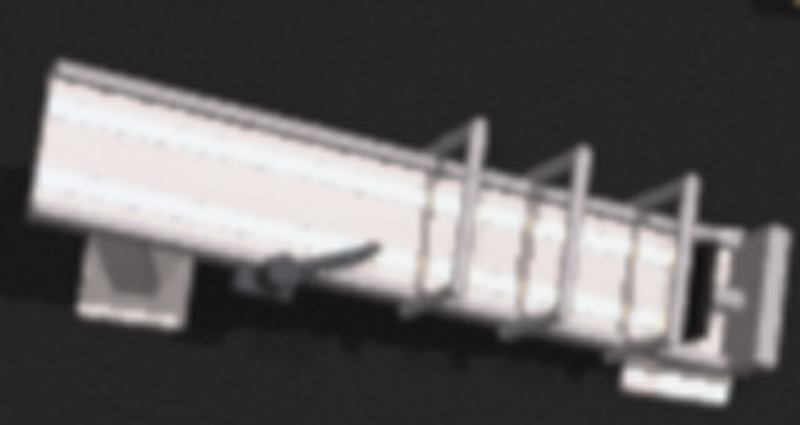

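View pics/laneS.png

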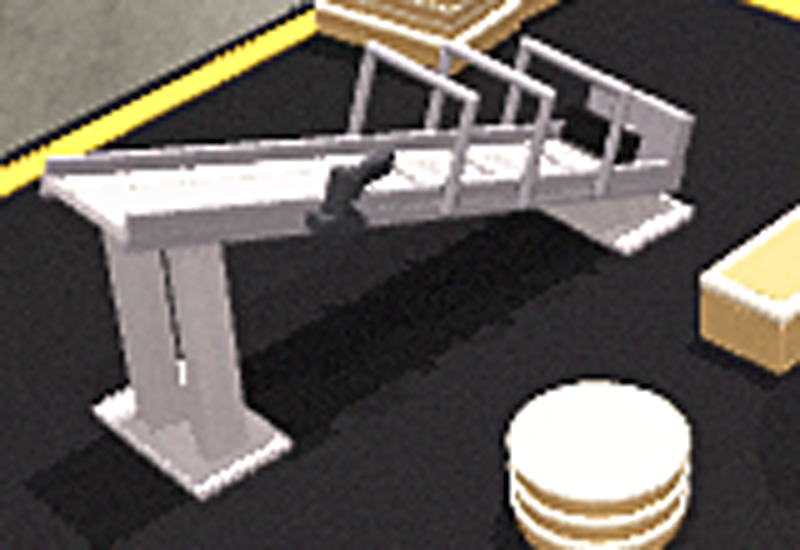

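```bash
cat >> h.py <<'E'
c20,s20=np.cos(np.radians(20)),np.sin(np.radians(20))
def lane(p,s,y,n):
    lx=-.15+s*c20-n*s20;z=.04+s*s20+n*c20;c,q=np.cos(p[2]),np.sin(p[2])
    return np.array([p[0]+c*lx-q*y,p[1]+q*lx+c*y,z])
E
python3 - <<'E'
from h import *
from scipy.optimize import least_squares
t=load('top0');s=load('side0')
T=[((365,-38,9),(55,62)),((365,38,9),(30,217)),((160,-43,64),(480,118)),((100,-43,64),(583,148)),((35,-43,64),(690,176))]
S=[((365,-38,9),(45,158)),((365,38,9),(127,222)),((160,43,64),(472,96)),((100,43,64),(550,92)),((35,43,64),(627,88)),((160,-43,64),(370,42)),((100,-43,64),(445,42)),((35,-43,64),(525,40))]
obs=[(t,np.array(a)/1e3,(250+u/5,100+v/5)) for a,(u,v) in T]+[(s,np.array(a)/1e3,(200+u/5,150+v/5)) for a,(u,v) in S]
f=lambda p:np.concatenate([proj(c,lane(p,*a))-uv for c,a,uv in obs])
r=least_squares(f,[.55,0,1.4],loss='soft_l1');print(r.x,np.degrees(r.x[2]));print(r.fun.reshape(-1,2).round(1).tolist())
for g in ((304,0,0),(0,0,0),(193,22,18)): print(g,lane(r.x,*np.array(g)/1e3))
# tray heights: silhouette in side vs. hulls
for name,(x,y,yaw),box in (('A',(.400,.1735,91.5),(245,260,65,60)),('B',(.437,-.192,88.2),(330,185,60,50))):
  X,Y,w,h=box;m=(s['img'][Y:Y+h,X:X+w,0]>70);v,u=np.nonzero(m);print(name,'seen',u.min()+X,u.max()+X,v.min()+Y,v.max()+Y)
  for H in (.028,.044):
    q=[]
    for a in(-.048,.048):
      for b in(-.03,.03):
        for z in(0,H):
          th=np.radians(yaw);q.append(proj(s,(x+a*np.cos(th)-b*np.sin(th),y+a*np.sin(th)+b*np.cos(th),z)))
    q=np.array(q);print(H,q.min(0).round(1),q.max(0).round(1))
np.save('lane.npy',r.x)
a=s['img'][255:325,240:320];b=s['img'][180:240,330:410]
im=np.vstack([a,b,t['img'][200:245,215:295],t['img'][195:240,340:420]])
cv2.imwrite('pics/trays.png',cv2.resize(np.hstack([np.vstack([a,b]),np.vstack([t['img'][190:260,205:285],t['img'][185:245,340:420]])])[:,:,::-1],None,fx=4,fy=4,interpolation=cv2.INTER_CUBIC))
E
```

```text
[ 0.61387433 -0.05807154  1.466149  ] 84.0041495620024
[[-0.9, -0.1], [-0.5, -1.2], [-1.2, 0.6], [-0.9, 0.1], [-0.6, 0.1], [-0.1, -0.2], [1.2, -1.2], [0.6, -0.8], [0.3, -0.8], [0.1, -0.8], [0.2, -0.5], [0.5, -0.9], [-0.1, -0.8]]
(304, 0, 0) [0.62804558 0.07685284 0.14397412]
(0, 0, 0) [ 0.59820587 -0.20725096  0.04      ]
(193, 22, 18) [ 0.59462744 -0.03070707  0.12292435]
A seen 245 309 260 319
0.028 [255.4 267.3] [304.7 313.8]
0.044 [254.6 262.3] [304.7 313.8]
B seen 330 376 185 234
0.028 [339.6 194.4] [376.8 225. ]
0.044 [339.6 189.8] [377.3 225. ]
```

View pics/trays.png

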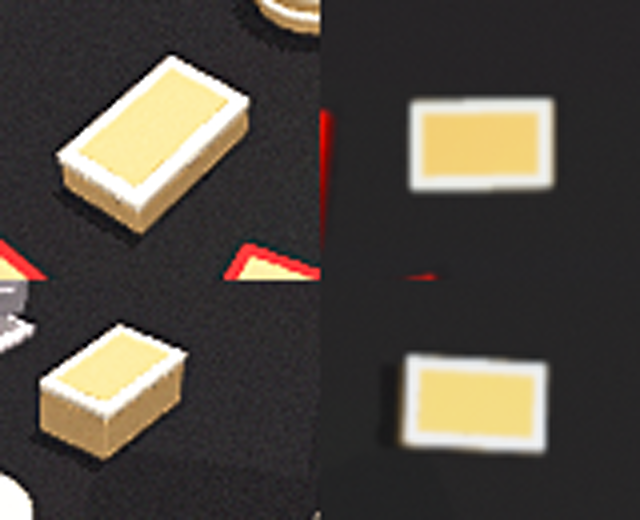

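The deep tray is the white-rimmed one at top px (379,216), side px (358,208). Its silhouette spans rows 191–225, which fits 44 mm. The shallow tray is at top px (245,226), side px (278,290), rows 269–313, which fits 28 mm. The two red-rimmed trays at top px (194,235) and (226,279) are the look-alikes. The lane's catch is at crop px (330,260), on the robot side. The first move is to above the deep tray.

Request:
step_arm(deltas="0.323 -0.175 0.05 -10.7 1;0.323 -0.175 0.05 -10.7 1;0.323 -0.175 0.05 -10.7 1;0.323 -0.175 0.05 -10.7 1;0.323 -0.175 0.05 -10.7 1;0.323 -0.175 0.05 -10.7 1;0.323 -0.175 0.05 -10.7 1;0.323 -0.175 0.05 -10.7 1;0.323 -0.175 0.05 -10.7 1;0.323 -0.175 0.05 -10.7 1;0.323 -0.175 0.05 -10.7 1;0.323 -0.175 0.05 -10.7 1;0.323 -0.175 0.05 -10.7 1", squeeze=20)

```text
time: 1.45
position: [0.4362, -0.191, 0.1815]
tcp_rot: [[0.038, 0.999, 0.0], [0.999, -0.038, -0.0], [-0.0, 0.0, -1.0]]
ft_force: [0.6, -0.5, -0.6]
width: 0.0854
```

```bash
cat >> h.py <<'E'
def look(name):
    from workcell import env,cams
    o=env.observe();c=cams.snapshot('wrist');R=np.array(o['tcp_rot']);M=c['T_tool_cam']
    c['eye']=np.array(o['position'])+R@M[:3,3];c['attitude']=R@M[:3,:3]
    np.savez(f'pics/{name}.npz',img=c['img'],mtx=c['mtx'],eye=c['eye'],attitude=c['attitude']);cv2.imwrite(f'pics/{name}.png',c['img'][:,:,::-1])
    print('t',o['time'],'pos',np.round(o['position'],4),'yaw',np.degrees(np.arctan2(R[1,0],R[0,0])).round(2),'w',round(o['width'],4),'F',np.round(o['ft_force'],1),'q',np.round(o['qpos'],1))
    return c,o
def tray(c,z,near):
    h=cv2.cvtColor(c['img'],cv2.COLOR_RGB2HSV);m=((h[:,:,2]>215)&(h[:,:,1]<60)).astype(np.uint8)
    cs,_=cv2.findContours(m,cv2.RETR_EXTERNAL,cv2.CHAIN_APPROX_NONE)
    for k in cs:
        if cv2.contourArea(k)<300: continue
        w=np.array([onz(c,p[0],z)[:2] for p in k]);r=cv2.minAreaRect((w*1000).astype(np.float32))
        if np.hypot(r[0][0]-near[0]*1e3,r[0][1]-near[1]*1e3)<60: print('tray',r,cv2.boundingRect(k))
E
python3 - <<'E'
from h import *
c,o=look('w1');tray(c,.044,(.436,-.19))
E
```

```text
t 1.45 pos [ 0.4362 -0.191   0.1815] yaw 87.84 w 0.0854 F [ 0.6 -0.5 -0.6] q [-23.6   2.2 -14.   73.8  -0.   68.5]
tray ((436.8479309082031, -189.26390075683594), (93.31351470947266, 58.876853942871094), 87.95426177978516) (285, 125, 76, 114)
```

View pics/w1.png

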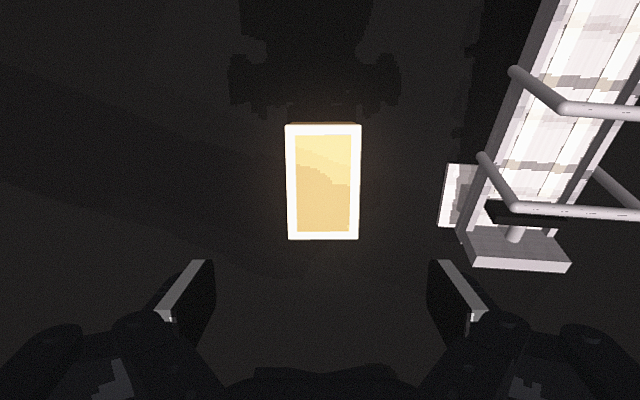

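The wrist view shows the white-rimmed deep tray centred at px (322,182), well aligned between the fingers, with the lane at the right. It measures (0.437, -0.189) at 88°. Next I lower and grip.

Request:
step_arm(deltas="0.001 0.0005 0.05 0 1;0.001 0.0005 0.1 0 1;0.001 0.0005 0.14 0 1;0.001 0.0005 0.155 0 1;0.001 0.0005 0.1665 0 1;0.001 0.0005 0.1665 0 1;0.001 0.0005 0.1665 0 1;0.001 0.0005 0.1665 0 0;0.001 0.0005 0.1665 0 -1;0.001 0.0005 0.1665 0 -1;0.001 0.0005 0.1665 0 -1;0.001 0.0005 0.1665 0 -1;0.001 0.0005 0.1665 0 -1;0.001 0.0005 0.1665 0 -1;0.001 0.0005 0.1665 0 -1;0.001 0.0005 0.16 0 -1;0.001 0.0005 0.15 0 -1;0.001 0.0005 0.12 0 -1;0.001 0.0005 0.08 0 -1", squeeze=25)

```text
time: 3.4
position: [0.4356, -0.1884, 0.1011]
tcp_rot: [[0.035, 0.999, -0.004], [0.999, -0.035, 0.002], [0.002, -0.004, -1.0]]
ft_force: [0.1, -1.1, -2.7]
width: 0.0594
```

Request:
step_arm(deltas="0 0 -0.05 0 -1;0 0 -0.1 0 -1;0 0 -0.15 0 -1;0.03 0.02 -0.16 0 -1;0.06 0.04 -0.16 0.67 -1;0.1 0.067 -0.16 0.67 -1;0.14 0.094 -0.16 0.67 -1;0.18 0.121 -0.16 0.67 -1;0.22 0.148 -0.16 0.67 -1;0.25 0.168 -0.16 0.67 -1;0.265 0.178 -0.16 0.67 -1;0.272 0.183 -0.16 0.67 -1;0.272 0.183 -0.16 0.67 -1;0.272 0.183 -0.16 0.67 -1;0.272 0.183 -0.16 0.67 -1")

```text
time: 4.9
position: [0.6292, 0.075, 0.2619]
tcp_rot: [[0.107, 0.994, 0.0], [0.994, -0.107, -0.0], [-0.0, 0.0, -1.0]]
ft_force: [-1.1, -0.7, -1.8]
width: 0.0595
```

Run:
```python
from h import *
c,o=look('w2');L=np.load('lane.npy')
im=c['img'][:,:,::-1].copy()
for s in (250,304,330,365):
  for y,n in ((-38,9),(38,9),(-32,0),(32,0)):
    p=proj(c,lane(L,s/1e3,y/1e3,n/1e3));print(s,y,p.round(0));cv2.circle(im,tuple(int(v) for v in p),2,(0,0,255),-1)
cv2.imwrite('pics/w2a.png',im)
```

```text
t 4.9 pos [0.6292 0.075  0.2619] yaw 83.87 w 0.0595 F [-1.1 -0.7 -1.8] q [  6.8  19.7  17.5  87.7  -0.  102.9]
250 -38 [367. 251.]
250 38 [274. 251.]
250 -32 [358. 243.]
250 32 [282. 243.]
304 -38 [372. 197.]
304 38 [268. 198.]
304 -32 [363. 190.]
304 32 [277. 191.]
330 -38 [375. 167.]
330 38 [265. 167.]
330 -32 [365. 160.]
330 32 [275. 160.]
365 -38 [380. 119.]
365 38 [259. 119.]
365 -32 [369. 113.]
365 32 [271. 114.]
```

View pics/w2a.png

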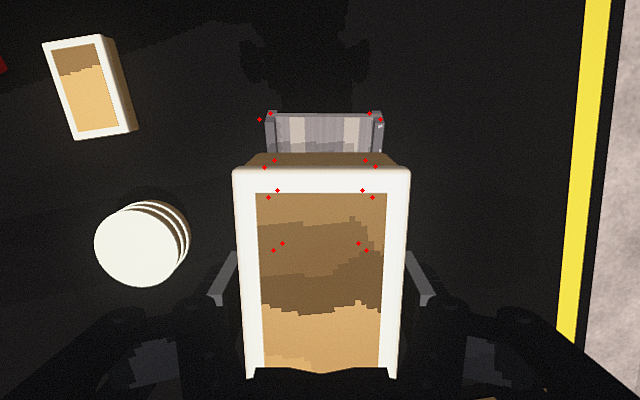

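Run:
```python
import cv2
im=cv2.imread('pics/w2.png')[100:170,240:400]
cv2.imwrite('pics/w2b.png',cv2.resize(im,None,fx=5,fy=5,interpolation=cv2.INTER_CUBIC))
```

```text
(no output)
```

View pics/w2b.png

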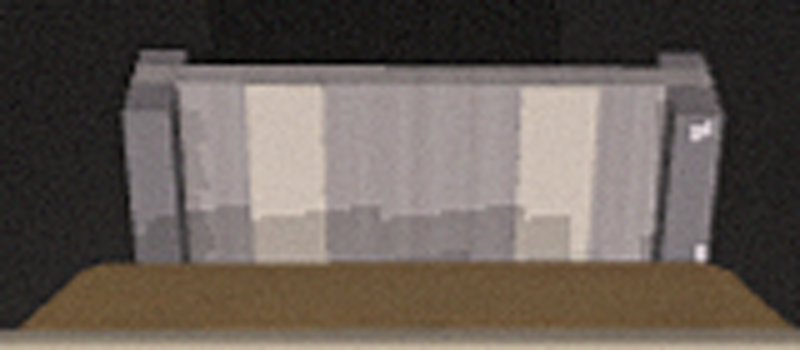

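The lane's upper guide corners are at px (264.6,122) and (384.4,122), so mid-lane is at 324.5. That is 2.4 mm to tool +y, and the yaw is parallel. I'll correct for this and approach.

Request:
step_arm(deltas="-0.003 0.0023 0.01 0 -1;-0.006 0.0023 0.03 0 -1;-0.006 0.0023 0.05 0 -1;-0.006 0.0023 0.065 0 -1;-0.006 0.0023 0.075 0 -1;-0.006 0.0023 0.08 0 -1;-0.006 0.0023 0.08 0 -1;-0.006 0.0023 0.08 0 -1", squeeze=20)

```text
time: 5.75
position: [0.6317, 0.0699, 0.182]
tcp_rot: [[0.106, 0.994, 0.001], [0.994, -0.106, 0.0], [0.0, 0.001, -1.0]]
ft_force: [-0.5, -0.7, -2.7]
width: 0.0591
```

Request:
step_arm(deltas="0 0 0.002 0 -1;0 0 0.004 0 -1;0 0 0.006 0 -1;0 0 0.008 0 -1;0 0 0.009 0 -1;0 0 0.009 0 -1")

```text
time: 6.35
position: [0.6316, 0.0692, 0.1741]
tcp_rot: [[0.106, 0.994, 0.002], [0.994, -0.106, -0.001], [-0.001, 0.002, -1.0]]
ft_force: [-1.7, -4.1, 6.3]
width: 0.0597
```

Request:
step_arm(deltas="0 0 0.002 0 -1;0 0 0.004 0 -1;0 0 0.006 0 -1;0 0 0.006 0 -1")

```text
time: 6.75
position: [0.6322, 0.0676, 0.1688]
tcp_rot: [[0.107, 0.994, 0.004], [0.994, -0.107, -0.004], [-0.004, 0.004, -1.0]]
ft_force: [-2.1, -8.3, 9.0]
width: 0.0597
```

Request:
step_arm(deltas="0 0 0.002 0 -1;0 0 0.004 0 -1;0 0 0.006 0 -1;0 0 0.006 0 -1")

```text
time: 7.15
position: [0.6322, 0.0677, 0.1626]
tcp_rot: [[0.107, 0.994, 0.004], [0.994, -0.107, -0.004], [-0.003, 0.004, -1.0]]
ft_force: [-1.5, -8.8, 8.6]
width: 0.0595
```

Run:
```python
from h import *
from workcell import cams
c=cams.snapshot('side');im=c['img'][130:240,190:350,::-1]
cv2.imwrite('pics/s1.png',cv2.resize(im,None,fx=5,fy=5,interpolation=cv2.INTER_CUBIC))
```

```text
(no output)
```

View pics/s1.png

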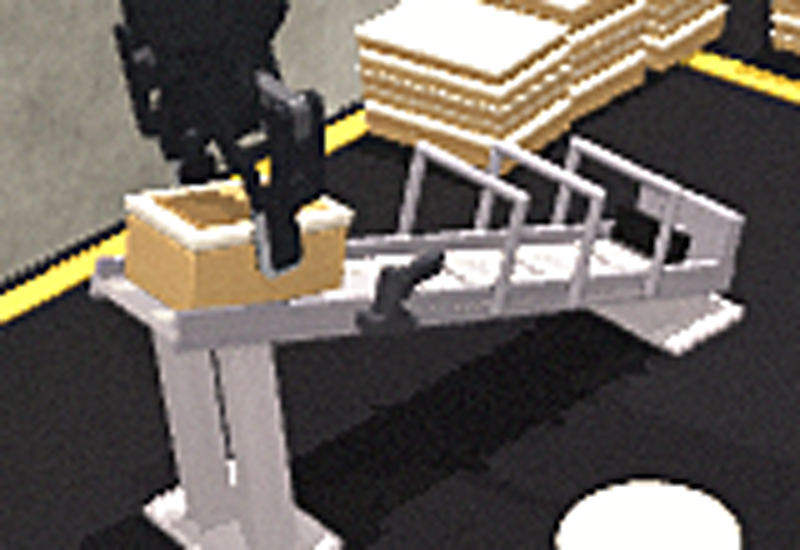

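The tray sits between the guides and is pivoting in the grip; the downhill edge at px (340,290) is nearly down. I'll press a little more.

Request:
step_arm(deltas="0 0 0.0015 0 -1;0 0 0.003 0 -1;0 0 0.004 0 -1;0 0 0.004 0 -1")

```text
time: 7.6
position: [0.6322, 0.0679, 0.1585]
tcp_rot: [[0.107, 0.994, 0.004], [0.994, -0.107, -0.003], [-0.003, 0.004, -1.0]]
ft_force: [-0.9, -7.5, 7.1]
width: 0.0593
```

Request:
step_arm(deltas="0 0 0.0015 0 -1;0 0 0.0015 0 -1;0 0 0.0015 0 -0.2;0 0 0.0015 0 0.4;0 0 0.0015 0 1;0 0 0.0015 0 1;0 0 0.0015 0 1;0 0 -0.02 0 1;0 0 -0.06 0 1;0 0 -0.1 0 1;0 0 -0.1 0 1")

```text
time: 8.7
position: [0.6331, 0.0705, 0.2622]
tcp_rot: [[0.105, 0.994, 0.009], [0.994, -0.105, 0.001], [0.002, 0.008, -1.0]]
ft_force: [0.8, 0.0, 1.3]
width: 0.0855
```

Run:
```python
from h import *
from workcell import cams
look('w3')
c=cams.snapshot('side');im=c['img'][130:240,190:350,::-1]
cv2.imwrite('pics/s2.png',cv2.resize(im,None,fx=5,fy=5,interpolation=cv2.INTER_CUBIC))
```

```text
t 8.7 pos [0.6331 0.0705 0.2622] yaw 83.97 w 0.0855 F [0.8 0.  1.3] q [  6.3  19.7  17.5  87.3   0.  102.4]
```

View pics/s2.png

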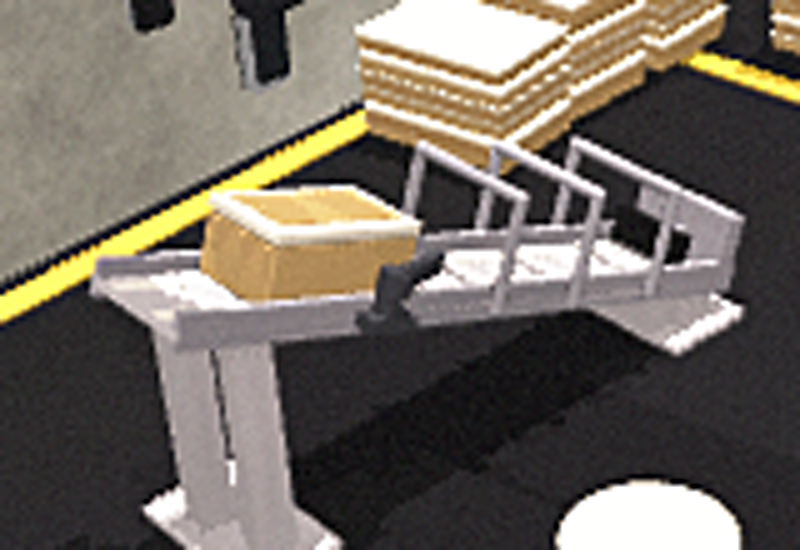

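The deep tray now lies flat against the catch, nose at px (440,265) and tail at about (235,290). I close the fingers and come down behind it, slightly to the -y side.

Request:
step_arm(deltas="0.02 0.004 0 0 -1;0.04 0.004 0 0 -1;0.04 0.004 0 0 -1;0.04 0.004 0 0 -1;0.04 0.004 0 0 -1;0.04 0.004 0 0 -1;0.04 0.004 0 0 -1;0.04 0.004 0 0 -1;0.04 0.004 0 0 -1;0.04 0.004 0.03 0 -1;0.04 0.004 0.06 0 -1;0.04 0.004 0.08 0 -1;0.04 0.004 0.091 0 -1;0.04 0.004 0.091 0 -1;0.04 0.004 0.091 0 -1")

```text
time: 10.3
position: [0.6399, 0.1093, 0.1663]
tcp_rot: [[0.106, 0.994, 0.001], [0.994, -0.106, 0.0], [0.0, 0.001, -1.0]]
ft_force: [-0.4, -1.0, 0.8]
width: 0.0001
```

Request:
step_arm(deltas="-0.0047 0 0.0017 0 -1;-0.0094 0 0.0034 0 -1;-0.0141 0 0.0051 0 -1;-0.0188 0 0.0068 0 -1;-0.0221 0 0.008 0 -1;-0.0254 0 0.0092 0 -1;-0.0287 0 0.0104 0 -1;-0.032 0 0.0116 0 -1;-0.0353 0 0.0128 0 -1;-0.0386 0 0.014 0 -1;-0.0386 0 0.014 0 -1")

```text
time: 11.4
position: [0.6361, 0.0724, 0.1521]
tcp_rot: [[0.105, 0.995, 0.002], [0.995, -0.105, 0.004], [0.004, 0.002, -1.0]]
ft_force: [-0.4, 5.5, 2.1]
width: 0.0002
```

Request:
step_arm(deltas="-0.0047 0 0.0017 0 -1;-0.0094 0 0.0034 0 -1;-0.0141 0 0.0051 0 -1;-0.0188 0 0.0068 0 -1;-0.0235 0 0.0086 0 -1;-0.0282 0 0.0103 0 -1;-0.0329 0 0.012 0 -1;-0.0376 0 0.0137 0 -1;-0.0423 0 0.0154 0 -1;-0.047 0 0.0171 0 -1;-0.0517 0 0.0188 0 -1;-0.0564 0 0.0205 0 -1;-0.0611 0 0.0222 0 -1;-0.0658 0 0.0239 0 -1;-0.0658 0 0.0239 0 -1")

```text
time: 12.9
position: [0.6291, 0.0058, 0.1278]
tcp_rot: [[0.105, 0.994, 0.001], [0.994, -0.105, 0.001], [0.001, 0.001, -1.0]]
ft_force: [1.3, 2.5, 0.4]
width: -0.0
```

Request:
step_arm(deltas="-0.0028 0 0.001 0 -1;-0.0056 0 0.002 0 -1;-0.0085 0 0.0031 0 -1;-0.0113 0 0.0041 0 -1;-0.0141 0 0.0051 0 -1;-0.0169 0 0.0062 0 -1;-0.0197 0 0.0072 0 -1;-0.0226 0 0.0082 0 -1;-0.0244 0 0.0089 0 -1;-0.0263 0 0.0096 0 -1;-0.0282 0 0.0103 0 -1;-0.0301 0 0.011 0 -1;-0.032 0 0.0116 0 -1;-0.0338 0 0.0123 0 -1;-0.0338 0 0.0123 0 -1")

```text
time: 14.4
position: [0.6248, -0.0285, 0.115]
tcp_rot: [[0.106, 0.994, -0.0], [0.994, -0.106, -0.001], [-0.001, -0.0, -1.0]]
ft_force: [-1.1, -0.1, -0.2]
width: -0.0001
```

Run:
```python
from h import *
from workcell import cams
L=np.load('lane.npy');look('w4')
for n in('side','top'):
  c=cams.snapshot(n);np.savez(f'pics/{n}4.npz',**c)
  hsv=cv2.cvtColor(c['img'],cv2.COLOR_RGB2HSV)
  for s in (48,96,144,170,190): 
    p=proj(c,lane(L,s/1e3,0,.044)).round().astype(int);print(n,s,p,c['img'][p[1],p[0]])
```

```text
t 14.4 pos [ 0.6248 -0.0285  0.115 ] yaw 83.94 w -0.0001 F [-1.1 -0.1 -0.2] q [-2.6 19.3 -1.6 69.1 -0.1 93.5]
side 48 [310 168] [255 255 255]
side 96 [299 169] [173 127  74]
side 144 [287 170] [245 210 130]
side 170 [280 170] [247 239 223]
side 190 [275 170] [12 16 27]
top 48 [377 152] [224 218 212]
top 96 [362 148] [92 76 63]
top 144 [345 144] [111  91  74]
top 170 [336 142] [113  93  75]
top 190 [329 140] [111  92  75]
```

Run:
```python
from h import *
s=load('side4')['img'][130:220,230:350,::-1];t=load('top4')['img'][100:190,290:410,::-1];w=load('w4')['img'][100:400,120:520,::-1]
a=np.hstack([cv2.resize(x,(400,300),interpolation=cv2.INTER_CUBIC) for x in (s,t)])
cv2.imwrite('pics/c4.png',np.vstack([a,cv2.resize(w,(800,300)) if 0 else np.hstack([w,w*0])]))
```

```text
(no output)
```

View pics/c4.png

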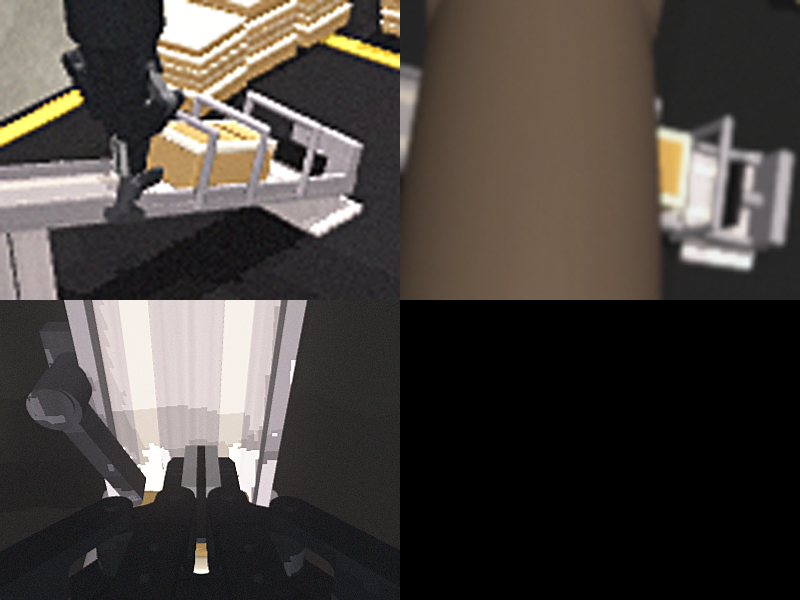

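The deep tray is under the upper hoops with its tail right at the catch nose, at side px ~(275,180) and crop px (150,175). I'll push a few millimetres more.

Request:
step_arm(deltas="-0.0014 0 0.0005 0 -1;-0.0028 0 0.001 0 -1;-0.0042 0 0.0015 0 -1;-0.0056 0 0.002 0 -1;-0.007 0 0.0026 0 -1;-0.0085 0 0.0031 0 -1;-0.0094 0 0.0034 0 -1;-0.0094 0 0.0034 0 -1;-0.0094 0 0.0034 0 -1;-0.0094 0 0.0034 0 -1")

```text
time: 15.55
position: [0.624, -0.0374, 0.1117]
tcp_rot: [[0.105, 0.994, 0.0], [0.994, -0.105, -0.0], [-0.0, 0.0, -1.0]]
ft_force: [-0.3, 0.2, -0.9]
width: -0.0001
```

```bash
cat >> h.py <<'E'
def amber(c,L,n,h):
    # straw/agar pixels near the lane: extents along s, judged at the lid height h
    hsv=cv2.cvtColor(c['img'],cv2.COLOR_RGB2HSV);p0=proj(c,lane(L,.1,.03,.02));out=[]
    for s in range(-10,310,8):
        r=[]
        for y in (-.015,0,.015):
            p=proj(c,lane(L,s/1e3,y,h)).round().astype(int);r.append('a' if (hsv[p[1],p[0],1]>85) and 8<hsv[p[1],p[0],0]<30 and hsv[p[1],p[0],2]>110 else ('w' if hsv[p[1],p[0],2]>150 else '.'))
        out.append(f"{s}:{''.join(r)}")
    print(n,' '.join(out))
E
python3 - <<'E'
from h import *
from workcell import cams
L=np.load('lane.npy');look('w5')
for n in('side','top'):
  c=cams.snapshot(n);np.savez(f'pics/{n}5.npz',**c);amber(c,L,n,.044)
E
```

```text
t 15.55 pos [ 0.624  -0.0374  0.1117] yaw 83.95 w -0.0001 F [-0.3  0.2 -0.9] q [-3.4 19.3 -2.  68.7 -0.  92.6]
side -10:w.w -2:..w 6:www 14:wwa 22:waa 30:aaa 38:waa 46:wwa 54:wwa 62:.aa 70:aa. 78:aaw 86:waw 94:www 102:www 110:www 118:.wa 126:... 134:..w 142:... 150:... 158:..w 166:... 174:... 182:... 190:... 198:... 206:... 214:... 222:.ww 230:... 238:... 246:... 254:... 262:... 270:... 278:... 286:... 294:... 302:...
top -10:... -2:www 6:waa 14:aaa 22:www 30:aaa 38:aaa 46:aaa 54:aaa 62:aaa 70:... 78:... 86:... 94:... 102:... 110:... 118:... 126:... 134:... 142:... 150:... 158:.a. 166:... 174:... 182:... 190:... 198:... 206:... 214:... 222:... 230:... 238:... 246:... 254:... 262:... 270:... 278:www 286:www 294:www 302:www
```

The deep tray slid down: agar runs s≈6–90 in both views, so it rests at the buffer. I retreat and go above the shallow tray.

Request:
step_arm(deltas="0.004 0 -0.03 0 -1;0.004 0 -0.08 0 -1;0.004 0 -0.13 0 -1;0.02 -0.03 -0.16 0 0;0.05 -0.065 -0.16 -0.5 1;0.08 -0.105 -0.16 -1.25 1;0.11 -0.145 -0.16 -1.25 1;0.14 -0.185 -0.15 -1.25 1;0.17 -0.224 -0.12 -1.25 1;0.186 -0.245 -0.08 -1.25 1;0.186 -0.245 -0.07 -1.25 1;0.186 -0.245 -0.07 -1.25 1;0.186 -0.245 -0.07 -1.25 1;0.186 -0.245 -0.07 -1.25 1")

```text
time: 17.1
position: [0.4013, 0.1733, 0.1831]
tcp_rot: [[-0.024, 1.0, 0.002], [1.0, 0.024, 0.001], [0.001, 0.002, -1.0]]
ft_force: [0.4, -0.7, -0.1]
width: 0.0854
```

Run:
```python
from h import *
from workcell import cams
c,o=look('w6');tray(c,.028,(.40,.174))
L=np.load('lane.npy')
for n in('side','top'):
  c=cams.snapshot(n);np.savez(f'pics/{n}6.npz',**c);amber(c,L,n,.044)
```

```text
t 17.1 pos [0.4013 0.1733 0.1831] yaw 91.39 w 0.0854 F [ 0.4 -0.7 -0.1] q [ 23.4  -2.1 -18.1  73.9  -0.  112. ]
tray ((401.50146484375, 176.78988647460938), (58.98005676269531, 94.82255554199219), 2.330090284347534) (285, 120, 73, 111)
side -10:w.w -2:..w 6:www 14:wwa 22:waa 30:aaa 38:waa 46:wwa 54:wwa 62:.aw 70:www 78:waw 86:waw 94:www 102:www 110:www 118:.wa 126:.w. 134:..w 142:..a 150:... 158:... 166:... 174:... 182:... 190:... 198:... 206:... 214:... 222:... 230:... 238:... 246:... 254:... 262:... 270:... 278:w.. 286:... 294:... 302:...
top -10:... -2:www 6:waa 14:aaa 22:www 30:aaa 38:aaa 46:aaa 54:aaa 62:aaa 70:aaa 78:aaa 86:www 94:w.w 102:aaa 110:.aa 118:www 126:www 134:www 142:www 150:www 158:www 166:www 174:www 182:www 190:www 198:www 206:www 214:www 222:www 230:www 238:www 246:www 254:www 262:www 270:www 278:www 286:www 294:www 302:www
```

Request:
step_arm(deltas="0.0035 0 0.05 -0.15 1;0.0035 0 0.1 -0.15 1;0.0035 0 0.14 -0.15 1;0.0035 0 0.16 -0.15 1;0.0035 0 0.169 -0.15 1;0.0035 0 0.169 -0.15 1;0.0035 0 0.169 -0.15 1;0.0035 0 0.169 -0.15 0;0.0035 0 0.169 -0.15 -1;0.0035 0 0.169 -0.15 -1;0.0035 0 0.169 -0.15 -1;0.0035 0 0.169 -0.15 -1;0.0035 0 0.169 -0.15 -1;0.0035 0 0.169 -0.15 -1;0.0035 0 0.169 -0.15 -1;0.0035 0 0.16 -0.15 -1;0.0035 0 0.14 -0.15 -1;0.0035 0 0.1 -0.15 -1;0.0035 0 0.06 -0.15 -1", squeeze=25)

```text
time: 19.15
position: [0.3986, 0.1764, 0.1226]
tcp_rot: [[-0.041, 0.999, -0.002], [0.999, 0.041, -0.001], [-0.001, -0.003, -1.0]]
ft_force: [1.3, 0.5, -3.8]
width: 0.0591
```

Request:
step_arm(deltas="0 0 -0.05 0 -1;0 0 -0.1 0 -1;-0.01 0.02 -0.14 0 -1;-0.03 0.06 -0.14 0.7 -1;-0.05 0.1 -0.14 1.4 -1;-0.07 0.14 -0.14 1.4 -1;-0.09 0.18 -0.14 1.4 -1;-0.105 0.21 -0.14 1.4 -1;-0.113 0.224 -0.14 1.4 -1;-0.116 0.2285 -0.14 1.4 -1;-0.116 0.2285 -0.14 1.4 -1;-0.116 0.2285 -0.14 1.4 -1;-0.116 0.2285 -0.14 1.4 -1")

```text
time: 20.45
position: [0.632, 0.0709, 0.2623]
tcp_rot: [[0.105, 0.995, 0.0], [0.995, -0.105, 0.0], [0.0, 0.0, -1.0]]
ft_force: [0.3, 0.6, -2.6]
width: 0.059
```

Run:
```python
from h import *
c,o=look('w7');im=c['img']
hsv=cv2.cvtColor(im,cv2.COLOR_RGB2HSV)
# held tray rim and lane guides: edges per row
for r in (112,118,124,130,136,142,150,200,240,280):
    g=cv2.GaussianBlur(im,(3,3),0)[r].max(1).astype(int); k=np.where(g[200:440]>75)[0]+200; print(r,k.min() if len(k) else 0,k.max() if len(k) else 0)
```

```text
t 20.45 pos [0.632  0.0709 0.2623] yaw 84.0 w 0.059 F [ 0.3  0.6 -2.6] q [  6.4  20.   18.   87.9   0.  102.4]
112 261 377
118 260 379
124 260 378
130 261 378
136 261 377
142 262 376
150 263 376
200 242 399
240 245 397
280 216 425
```

Request:
step_arm(deltas="0 -0.0007 0.02 0 -1;0 -0.0007 0.04 0 -1;0 -0.0007 0.06 0 -1;0 -0.0007 0.073 0 -1;0 -0.0007 0.08 0 -1;0 -0.0007 0.082 0 -1;0 -0.0007 0.084 0 -1;0 -0.0007 0.086 0 -1;0 -0.0007 0.088 0 -1;0 -0.0007 0.09 0 -1;0 -0.0007 0.09 0 -1", squeeze=20)

```text
time: 21.6
position: [0.6326, 0.07, 0.1728]
tcp_rot: [[0.106, 0.994, 0.002], [0.994, -0.106, -0.0], [-0.0, 0.002, -1.0]]
ft_force: [-2.1, -2.6, 3.4]
width: 0.0593
```

Request:
step_arm(deltas="0 0 0.002 0 -1;0 0 0.004 0 -1;0 0 0.006 0 -1;0 0 0.006 0 -1")

```text
time: 22.0
position: [0.6325, 0.0691, 0.1666]
tcp_rot: [[0.107, 0.994, 0.002], [0.994, -0.107, -0.002], [-0.002, 0.002, -1.0]]
ft_force: [-2.0, -6.9, 4.7]
width: 0.0589
```

Request:
step_arm(deltas="0 0 0.002 0 -1;0 0 0.004 0 -1;0 0 0.006 0 -1;0 0 0.008 0 -1;0 0 0.008 0 -1")

```text
time: 22.5
position: [0.6324, 0.0692, 0.1584]
tcp_rot: [[0.107, 0.994, 0.001], [0.994, -0.107, -0.002], [-0.002, 0.001, -1.0]]
ft_force: [-2.1, -5.9, 3.5]
width: 0.0592
```

Request:
step_arm(deltas="0 0 0.001 0 -1;0 0 0.001 0 -0.2;0 0 0.001 0 0.4;0 0 0.001 0 1;0 0 0.001 0 1;0 0 0.001 0 1;0 0 -0.02 0 1;0 0 -0.06 0 1;0 0 -0.1 0 1;0 0 -0.1 0 1")

```text
time: 23.5
position: [0.6341, 0.0709, 0.264]
tcp_rot: [[0.105, 0.994, 0.009], [0.994, -0.105, 0.001], [0.002, 0.009, -1.0]]
ft_force: [0.6, -0.5, 0.5]
width: 0.0853
```

Run:
```python
from h import *
from workcell import cams
L=np.load('lane.npy');c,o=look('w8');amber(c,L,'wrist',.028)
for n in('side','top'):
  c=cams.snapshot(n);np.savez(f'pics/{n}8.npz',**c);amber(c,L,n,.028)
```

```text
t 23.5 pos [0.6341 0.0709 0.264 ] yaw 83.97 w 0.0853 F [ 0.6 -0.5  0.5] q [  6.4  19.8  17.9  87.5   0.  102.4]Traceback (most recent call last):
  File "<stdin>", line 3, in <module>
  File "h.py", line 33, in amber
    p=proj(c,lane(L,s/1e3,y,h)).round().astype(int);r.append('a' if (hsv[p[1],p[0],1]>85) and 8<hsv[p[1],p[0],0]<30 and hsv[p[1],p[0],2]>110 else ('w' if hsv[p[1],p[0],2]>150 else '.'))
                                                                     ~~~^^^^^^^^^^^^^
IndexError: index 414 is out of bounds for axis 0 with size 400
```

Run:
```python
from h import *
from workcell import cams
L=np.load('lane.npy')
for n in('side','top'):
  c=cams.snapshot(n);np.savez(f'pics/{n}8.npz',**c);amber(c,L,n,.028)
c=load('w8');hsv=cv2.cvtColor(c['img'],cv2.COLOR_RGB2HSV)
m=((hsv[:,:,1]>85)&(hsv[:,:,0]>8)&(hsv[:,:,0]<30)&(hsv[:,:,2]>110)).astype(np.uint8)
for k in cv2.findContours(m,0,2)[0]:
  if cv2.contourArea(k)>500: print(cv2.boundingRect(k),cv2.minAreaRect(k))
for s in (212,260,308): print(s,[proj(c,lane(L,s/1e3,y,.028)).round() for y in(-.03,.03)])
```

```text
side -10:www -2:www 6:www 14:wwa 22:wwa 30:.wa 38:wwa 46:wwa 54:wwa 62:wwa 70:www 78:aaa 86:aaa 94:aaa 102:waa 110:a.a 118:.wa 126:w.a 134:..w 142:.wa 150:... 158:..w 166:.w. 174:.w. 182:... 190:w.. 198:... 206:... 214:..w 222:aaw 230:aaa 238:aaa 246:aaa 254:aaa 262:aaw 270:aaw 278:aaw 286:aaa 294:aaa 302:wwa
top -10:www -2:aaw 6:aaa 14:www 22:aaa 30:aaa 38:aaa 46:aaa 54:aaa 62:aaa 70:aaa 78:www 86:ww. 94:aaa 102:aaa 110:www 118:www 126:www 134:www 142:www 150:www 158:www 166:www 174:www 182:www 190:www 198:www 206:www 214:www 222:aa. 230:... 238:... 246:... 254:... 262:... 270:... 278:... 286:... 294:... 302:...
(289, 347, 53, 14) ((315.0, 353.5), (13.0, 52.0), 90.0)
(286, 214, 62, 76) ((316.5, 251.5), (75.0, 61.0), 90.0)
(277, 185, 80, 14) ((316.5, 191.5), (13.0, 79.0), 90.0)
(548, 0, 53, 336) ((573.5599975585938, 167.1664581298828), (25.163959503173828, 337.6019592285156), 4.838898658752441)
212 [array([348., 294.]), array([277., 295.])]
260 [array([351., 254.]), array([273., 254.])]
308 [array([355., 203.]), array([267., 204.])]
```

The shallow tray is straight and against the catch, with its centre at s≈260. I repeat the descent behind it and push.

Request:
step_arm(deltas="0.02 0.004 0 0 -1;0.04 0.004 0 0 -1;0.04 0.004 0 0 -1;0.04 0.004 0 0 -1;0.04 0.004 0 0 -1;0.04 0.004 0 0 -1;0.04 0.004 0 0 -1;0.04 0.004 0 0 -1;0.04 0.004 0 0 -1;0.04 0.004 0.03 0 -1;0.04 0.004 0.06 0 -1;0.04 0.004 0.08 0 -1;0.04 0.004 0.09 0 -1;0.04 0.004 0.09 0 -1;0.04 0.004 0.09 0 -1")

```text
time: 25.15
position: [0.6408, 0.1097, 0.1687]
tcp_rot: [[0.106, 0.994, 0.001], [0.994, -0.106, 0.0], [0.0, 0.001, -1.0]]
ft_force: [-0.0, -0.1, 0.0]
width: 0.0001
```

Request:
step_arm(deltas="-0.0047 0 0.0017 0 -1;-0.0094 0 0.0034 0 -1;-0.0141 0 0.0051 0 -1;-0.0188 0 0.0068 0 -1;-0.0221 0 0.008 0 -1;-0.0254 0 0.0092 0 -1;-0.0287 0 0.0104 0 -1;-0.032 0 0.0116 0 -1;-0.0353 0 0.0128 0 -1;-0.0386 0 0.014 0 -1;-0.0386 0 0.014 0 -1")

```text
time: 26.25
position: [0.6369, 0.0729, 0.1544]
tcp_rot: [[0.104, 0.995, 0.002], [0.995, -0.104, 0.004], [0.004, 0.001, -1.0]]
ft_force: [0.1, 5.0, 3.1]
width: -0.0002
```

Request:
step_arm(deltas="-0.0047 0 0.0017 0 -1;-0.0094 0 0.0034 0 -1;-0.0141 0 0.0051 0 -1;-0.0188 0 0.0068 0 -1;-0.0235 0 0.0086 0 -1;-0.0282 0 0.0103 0 -1;-0.0329 0 0.012 0 -1;-0.0376 0 0.0137 0 -1;-0.0423 0 0.0154 0 -1;-0.047 0 0.0171 0 -1;-0.0517 0 0.0188 0 -1;-0.0564 0 0.0205 0 -1;-0.0611 0 0.0222 0 -1;-0.0658 0 0.0239 0 -1;-0.0658 0 0.0239 0 -1")

```text
time: 27.75
position: [0.6297, 0.0063, 0.13]
tcp_rot: [[0.105, 0.994, 0.001], [0.994, -0.105, 0.001], [0.001, 0.001, -1.0]]
ft_force: [1.6, 2.4, 0.0]
width: -0.0
```

Request:
step_arm(deltas="-0.0028 0 0.001 0 -1;-0.0056 0 0.002 0 -1;-0.0085 0 0.0031 0 -1;-0.0113 0 0.0041 0 -1;-0.0141 0 0.0051 0 -1;-0.0169 0 0.0062 0 -1;-0.0197 0 0.0072 0 -1;-0.0226 0 0.0082 0 -1;-0.0244 0 0.0089 0 -1;-0.0263 0 0.0096 0 -1;-0.0282 0 0.0103 0 -1;-0.0282 0 0.0103 0 -1")

```text
time: 28.95
position: [0.6267, -0.0214, 0.1199]
tcp_rot: [[0.105, 0.994, 0.001], [0.994, -0.105, 0.001], [0.002, 0.001, -1.0]]
ft_force: [1.9, 3.9, 1.0]
width: 0.0001
```

Request:
step_arm(deltas="-0.0014 0 0.0005 0 -1;-0.0028 0 0.001 0 -1;-0.0042 0 0.0015 0 -1;-0.0056 0 0.002 0 -1;-0.0056 0 0.002 0 -1")

```text
time: 29.45
position: [0.6263, -0.026, 0.1182]
tcp_rot: [[0.104, 0.995, 0.001], [0.995, -0.104, 0.003], [0.004, 0.001, -1.0]]
ft_force: [1.1, 8.1, 5.2]
width: -0.0002
```

Request:
step_arm(deltas="-0.001 0 0.0003 0 -1;-0.002 0 0.0007 0 -1;-0.003 0 0.001 0 -1;-0.003 0 0.001 0 -1;-0.003 0 0.001 0 -1")

```text
time: 29.95
position: [0.6257, -0.0295, 0.1168]
tcp_rot: [[0.105, 0.995, 0.001], [0.995, -0.105, 0.002], [0.002, 0.0, -1.0]]
ft_force: [0.1, 5.7, 2.7]
width: -0.0001
```

Run:
```python
from h import *
look('w9')
```

```text
t 29.95 pos [ 0.6257 -0.0295  0.1168] yaw 84.0 w -0.0001 F [0.1 5.7 2.7] q [-2.8 19.3 -1.3 69.3  0.1 93.2]
```

Request:
step_arm(deltas="-0.001 0 0.0003 0 -1;-0.002 0 0.0007 0 -1;-0.002 0 0.0007 0 -1;-0.002 0 0.0007 0 -1")

```text
time: 30.4
position: [0.6256, -0.0309, 0.1164]
tcp_rot: [[0.104, 0.995, 0.001], [0.995, -0.104, 0.003], [0.003, 0.001, -1.0]]
ft_force: [0.1, 9.1, 3.9]
width: 0.0001
```

Request:
step_arm(deltas="-0.001 0 0.0003 0 -1;-0.002 0 0.0007 0 -1;-0.002 0 0.0007 0 -1;-0.002 0 0.0007 0 -1")

```text
time: 30.8
position: [0.6254, -0.0325, 0.1158]
tcp_rot: [[0.104, 0.995, 0.001], [0.995, -0.104, 0.004], [0.004, 0.001, -1.0]]
ft_force: [-0.0, 9.6, 5.0]
width: 0.0004
```

Run:
```python
from h import *
from workcell import cams
L=np.load('lane.npy');look('w10')
c=cams.snapshot('side');np.savez('pics/side10.npz',**c);amber(c,L,'side',.028)
```

```text
t 30.8 pos [ 0.6254 -0.0325  0.1158] yaw 84.03 w 0.0004 F [-0.   9.6  5. ] q [-3.1 19.3 -1.5 69.2  0.2 92.9]
side -10:wwa -2:www 6:www 14:wwa 22:wwa 30:wwa 38:wwa 46:wwa 54:wwa 62:wwa 70:aaw 78:aaa 86:aaa 94:www 102:.aa 110:a.a 118:a.w 126:aaa 134:aaw 142:aaa 150:aaa 158:aaa 166:aaa 174:www 182:.ww 190:..w 198:..w 206:... 214:.w. 222:.ww 230:... 238:... 246:... 254:... 262:... 270:... 278:.w. 286:... 294:... 302:...
```

Request:
step_arm(deltas="-0.001 0 0.0003 0 -1;-0.002 0 0.0007 0 -1;-0.002 0 0.0007 0 -1;-0.002 0 0.0007 0 -1")

```text
time: 31.3
position: [0.6253, -0.0338, 0.1153]
tcp_rot: [[0.104, 0.995, 0.001], [0.995, -0.104, 0.006], [0.006, 0.001, -1.0]]
ft_force: [-0.6, 11.9, 6.1]
width: 0.0002
```

Request:
step_arm(deltas="-0.001 0 0.0003 0 -1;-0.002 0 0.0007 0 -1;-0.002 0 0.0007 0 -1;-0.002 0 0.0007 0 -1")

```text
time: 31.7
position: [0.6253, -0.0339, 0.1153]
tcp_rot: [[0.102, 0.995, 0.002], [0.995, -0.102, 0.009], [0.009, 0.001, -1.0]]
ft_force: [-1.3, 18.2, 9.2]
width: 0.0001
```

Run:
```python
from h import *
from workcell import cams
look('w11')
c=cams.snapshot('side');np.savez('pics/side11.npz',**c)
b=load('w4')['img'];
rows=[]
for n in('w4','w5','w9','w11'):
    rows.append(cv2.resize(load(n)['img'][180:320,100:300,::-1],(400,280),interpolation=cv2.INTER_CUBIC))
cv2.imwrite('pics/cmp.png',np.vstack([np.hstack(rows[:2]),np.hstack(rows[2:])]))
```

```text
t 31.7 pos [ 0.6253 -0.0339  0.1153] yaw 84.12 w 0.0001 F [-1.3 18.2  9.2] q [-3.4 19.3 -1.6 69.   0.5 92.5]
```

View pics/cmp.png

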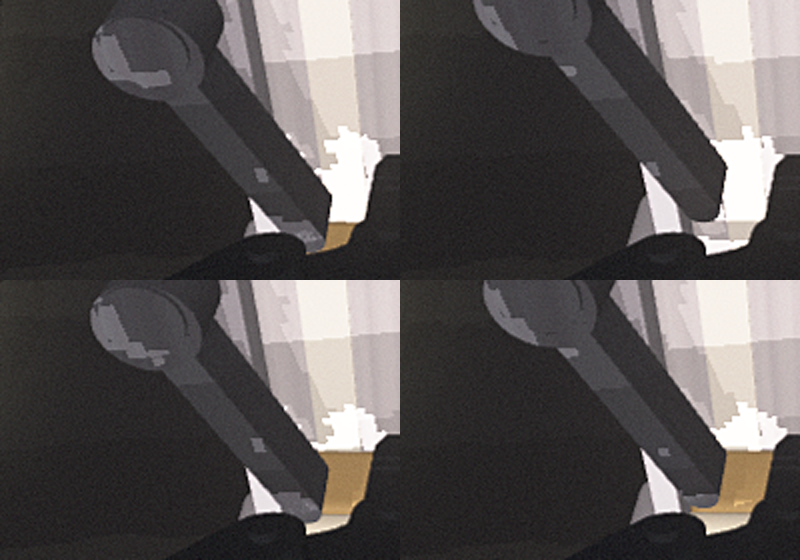

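The four crops (w4, w5, w9, w11) show the catch. In w11 the nose at px (715,500) stands inside the lane uphill of the amber tail, as in the sprung w5. The arm is also at the buffer's end of travel at about 20 N. I back off gently and measure the catch and trays.

Request:
step_arm(deltas="0.002 0 -0.0007 0 -1;0.005 0 -0.0018 0 -1;0.009 0 -0.0033 0 -1;0.014 0 -0.005 0 -1;0.02 0 -0.0073 0 -1;0.025 0 -0.03 0 -1;0.03 0 -0.07 0 -1;0.03 0 -0.11 0 -1;0.03 0 -0.14 0 -1;0.03 0 -0.14 0 -1;0.03 0 -0.14 0 -1")

```text
time: 32.9
position: [0.6283, -0.0091, 0.2541]
tcp_rot: [[0.106, 0.994, 0.001], [0.994, -0.106, -0.001], [-0.001, 0.001, -1.0]]
ft_force: [0.5, -0.9, -0.8]
width: -0.0001
```

Run:
```python
from h import *
from workcell import cams
L=np.load('lane.npy');c,o=look('w12')
def meas(c,L,s,n):  # brightness profile across lane at given s and n
    v=[]
    for y in range(-44,50,4):
        p=proj(c,lane(L,s/1e3,y/1e3,n/1e3)).round().astype(int)
        h=cv2.cvtColor(c['img'][p[1]:p[1]+1,p[0]:p[0]+1],cv2.COLOR_RGB2HSV)[0,0] if 0<=p[1]<400 and 0<=p[0]<640 else (0,0,-1)
        v.append('a' if h[1]>85 and 8<h[0]<30 and h[2]>90 else ('?' if int(h[2])<0 else ('#' if h[2]<85 else ('-' if h[2]<170 else ' '))))
    return ''.join(v)
print('y from -44 to 48 step 4; wrist, n=25')
for s in range(150,262,4): print(s,meas(c,L,s,25))
s8=load('w8')
t=cams.snapshot('top');np.savez('pics/top12.npz',**t)
s=cams.snapshot('side');np.savez('pics/side12.npz',**s)
print('top n=25 now | before push (w/ shallow pressing catch)')
o8=load('top0')
for k in range(180,250,5): print(k,meas(t,L,k,25),'|',meas(o8,L,k,25))
```

```text
t 32.9 pos [ 0.6283 -0.0091  0.2541] yaw 83.93 w -0.0001 F [ 0.5 -0.9 -0.8] q [-0.8 18.9 15.4 86.4 -0.  95.3]
y from -44 to 48 step 4; wrist, n=25
150 -#####--##---#### - #--#
154 -# ###--##---###  - #--#
158 --   a---#---aaa  # #--#
162 --   a---#---aaa  - #-##
166 --   a---#---aaa  - --##
170 ---  aaaaaaaaaaa  #---##
174 --   aaaaaaaaaaa  ----##
178 #-                - -###
182 #-                - -###
186 #- -              - -###
190 ##  - - - ----- #-- ####
194 ## -aaaaaaaaaaaa--  ####
198 ##  aaaaaaaaaaa#--- ####
202 ##  aaaaaaaaaaa-#-# ####
206 ## -            #-- ####
210 ## -           -##--####
214 ##              -#--####
218 ## -            -##-####
222 ## -             -#-####
226 ##               -##-###
230 ## -             --#---#
234 ## -              -##-#-
238 ## -              -###--
242 ## -               #---#
246 ## -               #####
250 ## #               #####
254 ##                  ####
258 ## -                ##-#
top n=25 now | before push (w/ shallow pressing catch)
180 ------------------------ | ###--                 ##
185 ------------------------ | ###-                  -#
190 ------------------------ | ###---          --   --#
195 ------------------------ | ###-            --    ##
200 ------------------------ | ### -            --  --#
205 ------------------------ | ##---             --  ##
210 ------------------------ | ### -              ----#
215 ------------------------ | ##- --             ----#
220 ------------------------ | ### -              ---##
225 ------------------------ | ##---               -###
230 ------------------------ | ###                 --##
235 ------------------------ | ##----              ---#
240 ------------------------ | ###                 ---#
245 ------------------------ | ###---               -##
```

Request:
step_arm(deltas="0 -0.03 -0.03 0 -1;0.02 -0.07 -0.03 0 -1;0.05 -0.11 -0.03 0 -1;0.08 -0.15 -0.03 0 -1;0.11 -0.19 -0.03 0 -1;0.14 -0.22 -0.03 0 -1;0.17 -0.25 -0.03 0 -1;0.2 -0.28 -0.03 0 -1;0.2 -0.28 -0.03 0 -1;0.2 -0.28 -0.03 0 -1")

```text
time: 34.05
position: [0.3697, 0.2199, 0.2828]
tcp_rot: [[0.103, 0.995, -0.001], [0.995, -0.103, -0.001], [-0.001, -0.001, -1.0]]
ft_force: [0.0, -0.0, 0.6]
width: -0.0003
```

Run:
```python
from h import *
from workcell import cams
L=np.load('lane.npy');o=load('top0')
t=cams.snapshot('top');np.savez('pics/top13.npz',**t)
A,B=[cv2.resize(cv2.cvtColor(x['img'],cv2.COLOR_RGB2GRAY)[145:165,290:330],None,fx=1,fy=1) for x in(o,t)]
print('dark catch pixels before/after (cols 290-329, rows 145-164)')
for r in range(20): print(''.join('#' if v<130 else '.' for v in A[r]),''.join('#' if v<130 else '.' for v in B[r]))
amber(t,L,'top',.03)
for n,(x,y,w,h) in dict(dish=(285,198,45,45),bottle=(115,150,65,50),jar=(450,180,50,40)).items():
    print(n,cv2.absdiff(o['img'][y:y+h,x:x+w],t['img'][y:y+h,x:x+w]).mean().round(1))
s=cams.snapshot('side');np.savez('pics/side13.npz',**s);amber(s,L,'side44',.044);amber(s,L,'side28',.028)
```

```text
dark catch pixels before/after (cols 290-329, rows 145-164)
........................................ ...................................#....
........................................ ...................................#....
........................................ ...................................#....
........................................ ..................................##....
..................................#..... .................................###....
##............................#####..... ##............................######....
######..........##.......#########...... ######.........###.......###########....
###########.####################........ ###########.########################....
#############################........... #############################.....####..
##########################.............. ##########################...........###
##########################.............. ##########################..............
#############################........... #############################...........
#################################....... ###############
[... 864 characters left out ...]
2:www 270:www 278:www 286:www 294:www 302:www
dish 1.0
bottle 19.9
jar 0.5
side44 -10:w.w -2:www 6:www 14:wwa 22:waa 30:aaa 38:waa 46:wwa 54:www 62:.aa 70:aww 78:waw 86:www 94:www 102:www 110:www 118:.wa 126:.w. 134:..w 142:w.. 150:w.. 158:ww. 166:... 174:... 182:... 190:... 198:... 206:... 214:... 222:... 230:... 238:... 246:... 254:... 262:... 270:... 278:... 286:... 294:... 302:...
side28 -10:wwa -2:www 6:www 14:wwa 22:wwa 30:.wa 38:wwa 46:wwa 54:wwa 62:wwa 70:waw 78:aaa 86:aaa 94:aww 102:www 110:awa 118:.ww 126:.ww 134:..w 142:..a 150:..a 158:... 166:... 174:... 182:... 190:... 198:... 206:... 214:... 222:... 230:... 238:... 246:... 254:... 262:... 270:... 278:... 286:... 294:..w 302:..w
```

Run:
```python
from h import *
a,b,d=load('side0'),load('side13'),load('top6');o=load('top0')
print('bottle side',cv2.absdiff(a['img'][255:355,110:180],b['img'][255:355,110:180]).mean().round(1),'top before last move',cv2.absdiff(o['img'][150:200,115:180],load('top12')['img'][150:200,115:180]).mean().round(1))
from workcell import env
env.sign_off();print(env.observe()['time'])
```

```text
bottle side 10.8 top before last move 0.5
the job is handed in; nothing more can be done
the job is handed in; nothing more can be done
```

Run:
```python
from h import *
for n,(x,y,w,h) in (('side',(100,245,90,115)),('top',(105,140,80,65))):
  for k in '0','13':
    g=cv2.cvtColor(load(n+k)['img'][y:y+h,x:x+w],cv2.COLOR_RGB2GRAY);m=(g>60).astype(np.uint8)
    c=max(cv2.findContours(m,0,2)[0],key=cv2.contourArea);print(n+k,cv2.boundingRect(c),cv2.contourArea(c))
```

```text
side0 (0, 0, 72, 106) 3275.0
side13 (0, 0, 72, 106) 3291.0
top0 (13, 0, 58, 53) 1635.5
top13 (19, 0, 52, 52) 1175.0
```

I loaded both trays and handed the job in after about 34 s of robot time. No verdict is reported.

- **Deep tray:** I gripped it, set it in the lane and pressed it flat to the slope. I then pushed it past the catch with the closed fingertips. It slid down to the buffer; the camera reading puts its lid at roughly s = 0 to 94 mm.
- **Shallow tray:** I set it in the same way and pushed it down slowly until the buffer stopped giving, at about 20 N. That is above the 10–16 N asked for but well under the 60 N limit. Its agar and rim show directly behind the deep tray, and its tail is at the catch nose.
- **Catch:** In the final top view its pixels match the sprung position from the start, and the wrist view shows the nose inside the lane behind the tail. I judged the catch angle only from these pictures.
- **Bystanders:** The dish stack and jar are unchanged in the top view. For the spray bottle, the picture comparison after the last arm move disagreed with the earlier ones. Its side outline is identical to the start and the top view before that move was unchanged. I put the difference down to the arm's shadow or the arm blocking the view. The tool itself stayed well away from the bottle.

I did not measure the final tray positions to the millimetre.

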